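# Centre the model water tower on its plinth

### The arm

A 7-joint arm with a two-finger parallel gripper is mounted at the origin on the work surface. World frame = base frame: x ahead of the robot, y to its left, z up, the work surface at z = 0. Lengths are in mm, angles in rad, forces in N, time in s.
With the tool pointing down it reaches from about 400 to 875 mm from the base axis. Payload 4.4 kg.
Tool frame: the origin (TCP) lies midway between the tips of the shut fingers; the grasp point (between the pads) lies 19 mm behind it; z points along the fingers, y is the line along which they close (so a half turn about z gives the same grasp; the last joint's range is limited). The gripper opens to 85 mm and grips with 20 to 120 N. Pads are 22 mm wide; open, the fingers measure 114 mm over their backs; the gripper's body (76 mm by 85 mm) begins 54 mm behind the grasp point. The pads swing forward as they close: fully open they stand 13 mm farther back than shut.
Start: joints at [-1.178, 0.628, 0.038, 1.517, -0.027, 0.996, -0.02], TCP at [287.847, 582.805, 231.313] pointing down, gripper open.
Joint ranges: [-3.06, 3.06], [-0.37, 2.12], [-1.25, 1.32], [0.18, 2.47], [-1.1, 4.24], [0.23, 1.98], [-2.94, 2.94]. Speed limits (rad/s): [2.57, 2.57, 3.14, 3.14, 3.14, 3.14, 3.14].

### API

Orientations are given as [roll, pitch, yaw] about the fixed x, y, z axes, in that order (R = Rz(yaw) Ry(pitch) Rx(roll)).
In Python, from cell import ctrl gives the robot as it stands. The module is installed in compiled form; this text tells all that it offers.
- The arm moves only by the tool step_arm, never from a script. Its argument "commands" is one flat list of numbers, 7 for each row, row after row: the shift along the tool's x, y, z in cm, then the turn, a rotation vector about the tool's x, y, z in rad, then the opening, from 0 (shut) to 1 (fully open). A call has 1 to 10 rows; each row is the pose to reach, as a shift and turn from the pose commanded when the call began, along the tool's axes at that moment; what a row does not reach only later rows make up. A row lasts 1/10 s, in which the tool goes at most 50 mm and 8.59 degrees, less where a joint would pass 70% of its speed; a pose out of reach is approached as far as the arm can. A call with a gripper value outside its range is refused whole. The fingers move at their own pace and stop on an object; the grip force is fixed at half the most. Time passes only in rows, so rows that repeat a pose let the fingers close. It gives the time, the measured TCP pose, the force, the opening and the grip force at its end, in the units of the state.
- ctrl.read_state(): the state, without advancing time (a new reading comes with each control period).
- ctrl.get_image(name): name is "scene" or "side" or "wrist"; returns a dict with "image" (400x640x3 uint8, red, green, blue), "range_z" (400x640 float32, mm along the optical axis (not along the pixel's ray), 0 where there is no reading), "vfov" (degrees; the focal length in pixels is half the picture's height over the tangent of half this angle, whatever the lens; pixels are square), "cx", "cy" (the principal point, pixels), "world_to_cam" (4x4, takes a point from world to camera coordinates). Camera axes: x right, y down, z forward; pixel columns grow to the right and rows downward; lengths in mm; the calibration is good to about 2 mm. The wrist camera is an equidistant fisheye: a pixel r from the principal point sees the ray r / f radians off the axis. A picture is of the moment at which its call begins.
- ctrl.finish_job(): hands the job in; it is judged then, once.
The state is a dict: "clock": time; "qpos": joint angles; "qd": joint speeds; "tau": joint torques, N m; "eef_pos": TCP position; "tool_rot": TCP orientation; "force": force on the tool from outside, world axes, zero at the start; "torque": the same for the moment, N m; "width": finger opening in mm; "gripper_force": force on a finger pad.
Only numpy, scipy, OpenCV 4.12 (cv2) and the standard library are available. Lean on these libraries where they do the work, as an engineer would, in place of code of your own. Each camera call takes 0.05 s, during which the arm holds its last target. There are 200 camera calls.

### The job

The wobbly model water tower was set down off-centre on its round concrete plinth beside the siding, so that its foot hangs over the edge. With light fingertip taps, and without pinching or lifting it, nudge the tower back until it stands upright in the middle of the plinth with an even margin all round. Be gentle, do not let it tip over or slip off, and leave the wagon, the brake van, the hut and the paint tin where they are.

Things in the scene. Friction and masses are not known exactly. Their poses are not given: they have to be found in the camera images.
- tower: loose dark grey model water tower, 0.09 kg, 67 mm tall: drum tank (radius 18.5 mm, from 38 to 61 mm above the underside, low cone roof) on a column (radius 9 mm) on a round foot (radius 22 mm). It stands on a small flat boss under the foot (radius 12 mm, 2 mm thick), so it rocks by up to 0.2 rad. Origin: centre of the boss's underside; z up, yaw arbitrary and of no account
- tower_foot (a point): the middle of the tower's foot, on its axis, 7 mm above the underside. The foot's side is upright, from 2 to 12 mm above the plinth's top. Top-heavy: pushed here, low down, the tower slides; pushed at the tank it rocks over and may topple
- plinth: round concrete plinth fixed to the layout, 15 mm high, flat top of radius 38 mm (39.5 mm below 11 mm). Origin: centre of its underside, on the layout's surface; z up, its top face at z = 15 mm; yaw arbitrary and of no account
- siding: fixed straight siding track running past the plinth on its far side, 700 mm long and 46 mm wide, rail tops 7 mm above the layout. Origin: centre of its underside; its y axis runs along the rails; a small buffer stop at its +y end
- mineral_wagon: loose open-topped grey mineral wagon standing on the siding to one side of the plinth, 88 mm long (along its y), 32 mm wide, 37 mm tall; to be left alone. Origin: under its middle, at rail-top level
- brake_van: loose maroon goods brake van with a roof, standing on the siding to the other side of the plinth, 102 mm long (along its y), 34 mm wide, 46 mm tall (stove pipe to 52 mm); to be left alone. Origin: under its middle, at rail-top level
- hut: loose small brick trackside hut with a pitched roof and a chimney, 40 by 50 mm, 55 mm tall; to be left alone. Origin: centre of its underside
- paint_tin: loose round modeller's paint tin, radius 16.5 mm, 37 mm tall; to be left alone. Origin: centre of its underside
Things that resemble listed ones, but are neither listed nor needed, are in the scene too. Of the things like the plinth, leave any that is black or pink; of the rest the smaller one is meant.

How it is judged:
By the outcome, as a careful person would: the job done as asked, in the order asked, and still so for the second after the job is handed in, with the robot touching nothing.
It also fails if it takes over 58 s, if anything falls off the work surface, if the arm or the gripper's body presses on something with over 40 N, if the wrist force passes 120 N, or if a joint passes its speed limit or range.

## Working session

There is one attempt and no reset: what is moved stays moved. The work goes in short steps, Python scripts to look and compute and a tool call to move; the robot and the scene stay as the last step left them, time stands still between calls to the robot, and variables do not carry over. Pictures are saved under pics/ and viewed, at most 10 in all, crops included, and the job is handed in when it is done.

Besides the shell and the picture viewer there is one more tool, called after ">>>" in YAML: its name, and indented under it one key for each argument. step_arm: Moves the arm, as the interface text tells. Its arguments: {"type":"object","properties":{"commands":{"type":"array"}},"required":["commands"]}

```bash
mkdir -p pics
cat > h.py <<'E'
import numpy as np, cv2
from cell import ctrl
def get(n):
    d=ctrl.get_image(n); d['f']=200/np.tan(np.radians(d['vfov'])/2); return d
def save(d,f): cv2.imwrite('pics/'+f,cv2.cvtColor(d['image'],cv2.COLOR_RGB2BGR))
def ray(d,u,v,fish=False):
    M=np.linalg.inv(d['world_to_cam']); a=np.array([(u-d['cx'])/d['f'],(v-d['cy'])/d['f']])
    if fish:
        r=np.hypot(*a)+1e-12; c=np.array([*(a/r*np.sin(r)),np.cos(r)])
    else: c=np.array([*a,1.])
    return M[:3,3],M[:3,:3]@c
def onz(d,u,v,z,fish=False):
    o,r=ray(d,u,v,fish); return o+r*(z-o[2])/r[2]
def cloud(d):
    v,u=np.mgrid[:400,:640]; z=d['range_z']
    P=np.stack([(u-d['cx'])/d['f']*z,(v-d['cy'])/d['f']*z,z],-1)
    M=np.linalg.inv(d['world_to_cam']); return P@M[:3,:3].T+M[:3,3]
E
python3 - <<'E'
from h import *
s=ctrl.read_state(); print(s['clock'],s['eef_pos'],s['tool_rot'],s['width'])
for n in('scene','side','wrist'):
    d=get(n); save(d,n+'0.png'); print(n,d['vfov'],np.linalg.inv(d['world_to_cam']).round(2).tolist())
E
```

```text
0.0 [287.5605085  582.24861724 230.41310045] [-3.13973938e+00  3.72835892e-05  2.68283491e+00] 85.42800408133556
scene 43.84167898987191 [[-0.18, 0.6, -0.78, 1408.87], [0.98, 0.1, -0.14, 208.65], [-0.01, -0.79, -0.61, 699.48], [0.0, 0.0, 0.0, 1.0]]
side 47.358196654669364 [[0.83, -0.41, 0.37, 162.09], [-0.55, -0.6, 0.58, -593.97], [-0.02, -0.68, -0.73, 836.54], [0.0, 0.0, 0.0, 1.0]]
wrist 65.70646984690485 [[0.44, 0.86, 0.26, 221.29], [0.9, -0.42, -0.13, 614.62], [-0.0, 0.29, -0.96, 373.24], [0.0, 0.0, 0.0, 1.0]]
```

View pics/scene0.png

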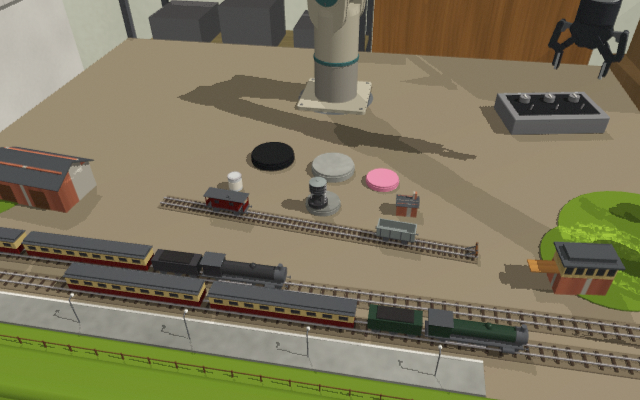

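View pics/side0.png

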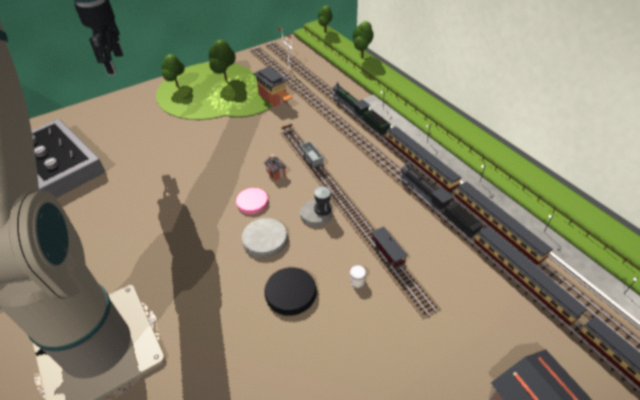

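The tower stands on the smaller grey plinth, at scene (320,198) and side (318,208). In the side view it is displaced up and to the right, toward the siding.

Run:
```python
from h import *
for n,(u0,u1,v0,v1) in(('scene',(290,355,170,225)),('side',(290,345,175,235))):
    d=get(n); P=cloud(d)[v0:v1,u0:u1]; I=d['image'][v0:v1,u0:u1]
    cv2.imwrite(f'pics/{n}c.png',cv2.resize(I[...,::-1],None,fx=8,fy=8,interpolation=cv2.INTER_CUBIC))
    c=onz(d,(u0+u1)/2,(v0+v1)/2+(10 if n=='scene' else 2),15); print(n,'guess',c.round())
    Q=P.reshape(-1,3)
    for a,b in((11,18),(22,30),(30,45),(48,60),(60,70),(70,90)):
        m=(Q[:,2]>a)&(Q[:,2]<b)&(np.hypot(*(Q[:,:2]-c[:2]).T)<60); q=Q[m]
        if len(q)>3: print(a,b,len(q),np.median(q,0).round(1),q.min(0).round(),q.max(0).round())
a=cv2.imread('pics/scenec.png');b=cv2.imread('pics/sidec.png');h=480
a=a[:440,:];b=b[:440,:];im=np.hstack([a,b]);print(im.shape)
cv2.imwrite('pics/c.png',cv2.resize(im,(800,int(im.shape[0]*800/im.shape[1]))))
```

```text
scene guess [573.  60.  15.]
11 18 264 [550.6  72.   13.2] [513.  18.  11.] [584.  92.  18.]
22 30 123 [571.   48.7  25.6] [540.  26.  22.] [582.  68.  30.]
30 45 75 [567.1  48.9  34.4] [551.  32.  30.] [575.  64.  44.]
48 60 58 [575.   50.5  55.5] [558.  28.  49.] [580.  65.  60.]
60 70 71 [574.2  50.7  65.4] [558.  28.  60.] [579.  65.  70.]
70 90 163 [565.   47.4  75.6] [542.  28.  71.] [579.  65.  83.]
side guess [553.  62.  15.]
11 18 366 [530.7  50.7  14.7] [504.  16.  11.] [571.  92.  18.]
22 30 112 [549.1  35.9  27. ] [537.  24.  22.] [578.  66.  30.]
30 45 54 [553.2  39.5  34. ] [541.  27.  30.] [573.  56.  43.]
48 60 32 [549.2  34.2  56.8] [538.  28.  53.] [574.  51.  60.]
60 70 47 [549.6  32.3  64.7] [540.  27.  60.] [576.  56.  70.]
70 90 172 [556.   43.   77.2] [539.  26.  70.] [576.  66.  83.]
(440, 960, 3)
```

View pics/c.png

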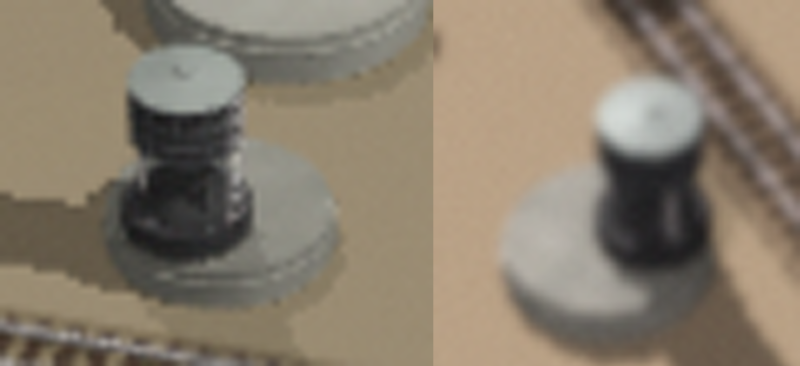

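The tower's centre is about (560,46) and the plinth's about (545,55). The tool's x axis already points roughly along the push direction. I'll shut the fingers, travel to above the far side of the tower, and take a closer look with the wrist camera.

>>> step_arm:
  commands: [-4,-2.7,0,0,0,0,0,-8,-5.4,0,0,0,0,0,-12,-8,0,0,0,0,0,-16,-10.7,0,0,0,0,0,-20,-13.4,0,0,0,0,0,-24,-16.1,0,0,0,0,0,-28,-18.8,0,0,0,0,0,-32,-21.5,0,0,0,0,0,-36,-24.2,0,0,0,0,0,-40,-26.9,0,0,0,0,0]

```text
clock: 1.25
eef_pos: [528.1, 162.7, 231.4]
tool_rot: [3.141, 0.0, 2.683]
force: [0.8, 0.5, 0.5]
width: -0.2
gripper_force: 0.0
```

>>> step_arm:
  commands: [-3.5,-2.3,1,0,0,0,0,-7,-4.5,2,0,0,0,0,-10.3,-6.9,3,0,0,0,0,-13.2,-9,4,0,0,0,0,-13.2,-9,5,0,0,0,0,-13.2,-9,5,0,0,0,0]

```text
clock: 1.85
eef_pos: [604.7, 24.4, 179.6]
tool_rot: [-3.14, -0.003, 2.681]
force: [-0.1, 2.1, -0.7]
width: -0.2
gripper_force: 0.0
```

```bash
cat > look.py <<'E'
from h import *
import sys
s=ctrl.read_state(); print(s['clock'],s['eef_pos'].round(1),s['tool_rot'].round(3),s['force'].round(2),s['width'])
d=get('wrist'); save(d,sys.argv[1]); print(d['f'],d['cx'],d['cy'])
W=d['world_to_cam']
E
python3 look.py w1.png
```

```text
1.85 [604.7  24.4 179.6] [-3.140e+00 -3.000e-03  2.681e+00] [-0.08  2.14 -0.75] -0.19675446436737162
309.70691628693146 317.3506295987713 199.24895181324965
```

View pics/w1.png

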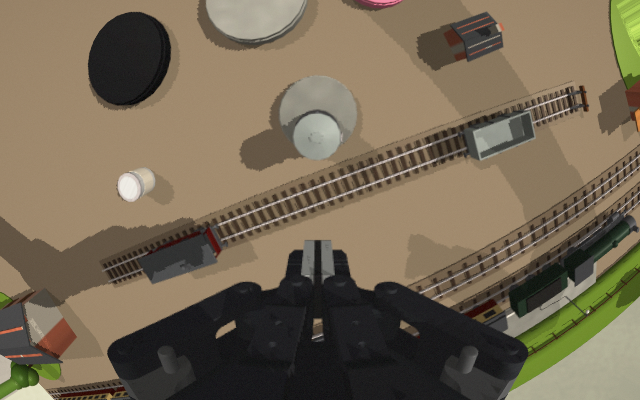

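The wrist view shows the plinth's disc at about (317,112), with the roof at (318,135) lying in front of it toward the siding. The fingers end at about (318,240).

```bash
cat > meas.py <<'E'
from h import *
import sys
from scipy.optimize import least_squares
def fit(P,r=None):
    f=(lambda p:np.hypot(P[:,0]-p[0],P[:,1]-p[1])-(r or p[2]))
    return least_squares(f,[*P.mean(0),30],loss='soft_l1',f_scale=.7).x
def measure(d,pu,pv,ru,rv,rr,pr):
    I=cv2.cvtColor(d['image'],cv2.COLOR_RGB2HSV).astype(float); g=cv2.GaussianBlur(d['image'].astype(np.float32),(0,0),.8)
    S=g[...,0]-g[...,2]; V=g.sum(2)/3   # brown: R-B large
    def edge(F,cu,cv_,angs,r0,r1,sgn):
        out=[]
        for t in angs:
            rs=np.arange(r0,r1,.25); x=cu+rs*np.cos(t); y=cv_+rs*np.sin(t)
            f=cv2.remap(F.astype(np.float32),x.astype(np.float32)[None],y.astype(np.float32)[None],1)[0]
            k=np.argmax(sgn*np.gradient(f)); out.append((x[k],y[k]))
        return np.array(out)
    E=edge(S,pu,pv,np.radians(np.arange(175,366,5)),pr-10,pr+10,1)
    P=np.array([onz(d,*e,15,True)[:2] for e in E]); c=fit(P,38)[:2]; c2=fit(P)
    print('plinth',c.round(1),'free',c2.round(1),'res',np.std(np.hypot(*(P-c).T)-38).round(2))
    return c,E
def roof(d,ru,rv,h=76):
    V=d['image'].astype(float); g=V.sum(2)/3; m=np.zeros(g.shape,np.uint8)
    return
E
cat > m1.py <<'E'
from meas import *
d=get('wrist')
c,E=measure(d,317,112,0,0,0,38)
im=cv2.resize(d['image'][50:190,220:420,::-1],None,fx=4,fy=4,interpolation=cv2.INTER_CUBIC)
for e in E: cv2.circle(im,(int((e[0]-220)*4+2),int((e[1]-50)*4+2)),2,(0,0,255),-1)
cv2.imwrite('pics/w1c.png',im)
Q=cloud # depth-based check of roof
z=d['range_z'][135,318];print('z',z)
for n,(u,v) in dict(apex=(318,136)).items(): print(n,onz(d,u,v,82,True).round(1))
print([onz(d,u,v,7,True).round(0).tolist()[:2] for u,v in((215,240),(470,140),(300,188),(317,112))])
E
python3 m1.py
```

```text
plinth [541.4  54.4] free [542.5  53.9  39. ] res 1.37
z 238.49338
apex [557.7  49.2  82. ]
[[615.0, -112.0], [637.0, 198.0], [604.0, 5.0], [541.0, 56.0]]
```

View pics/w1c.png

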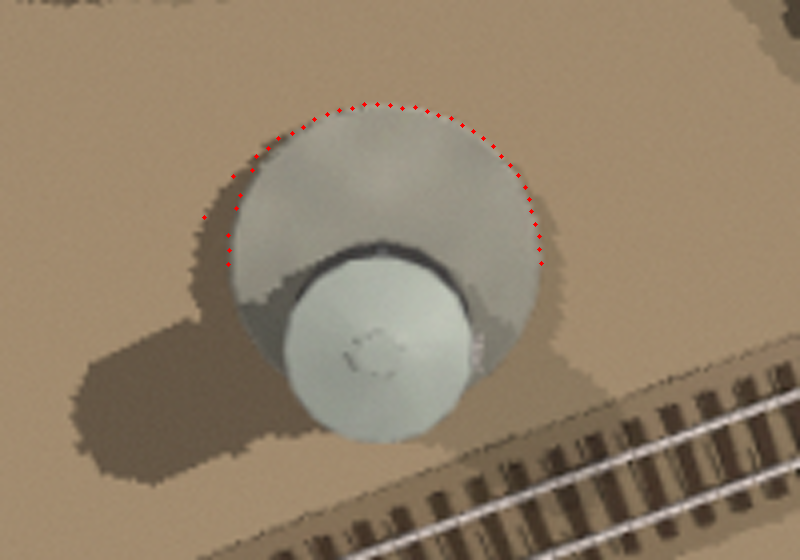

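The red dots follow the plinth's rim, apart from a few at the shadow on the left. In the crop the roof's rim spans about (284,350), (472,350) and (379,442). I'll work out the offset from those.

```bash
cat > m2.py <<'E'
from meas import *
d=get('wrist')
px=lambda a,b:((a-1.5)/4+220,(b-1.5)/4+50)
R=np.array([onz(d,*px(*p),76,True)[:2] for p in((284,350),(472,350),(379,443),(313,416),(446,413),(296,304),(462,304),(380,257))])
t=fit(R); print('tower',t.round(1))
P=np.array([onz(d,*px(*p),15,True)[:2] for p in((229,250),(541,260),(236,210),(532,210),(380,104),(327,115),(435,115),(518,174),(256,157),(478,134))])
c=fit(P); print('plinth',c.round(1), fit(P,38)[:2])
print('apex',onz(d,*px(375,352),82,True))
s=ctrl.read_state(); y=s['tool_rot'][2]; X=np.array([np.cos(y),np.sin(y)]); Y=np.array([np.sin(y),-np.cos(y)])
dlt=c[:2]-t[:2]; print('move world',dlt,'tool',dlt@X,dlt@Y); e=t[:2]-s['eef_pos'][:2]; print('tcp->tower tool',e@X,e@Y)
E
python3 m2.py
```

```text
tower [558.1  46.7  18.8]
plinth [543.   55.1  38.8] [542.11946592  55.55494536]
apex [557.73617199  46.22659395  82.        ]
move world [-15.11983281   8.44937087] tool 17.296101914335686 0.9198211480519847
tcp->tower tool 51.17025570401013 -3.466935180859579
```

The tower needs about 17 to 18 mm along tool x and about 1 mm along tool y. I'll descend behind it with the tool leaning back 0.2 rad so the tank has clearance.

>>> step_arm:
  commands: [0,-0.2,2.5,0,0.07,0.02,0,0,-0.5,5.5,0,0.14,0.04,0,0,-0.5,8.5,0,0.2,0.05,0,0,-0.5,11,0,0.2,0.05,0,0,-0.5,13,0,0.2,0.05,0,0,-0.5,14.5,0,0.2,0.05,0,0,-0.5,15.3,0,0.2,0.05,0,0,-0.5,15.6,0,0.2,0.05,0,0,-0.5,15.6,0,0.2,0.05,0,0,-0.5,15.6,0,0.2,0.05,0]

```text
clock: 3.0
eef_pos: [604.4, 20.9, 26.3]
tool_rot: [-3.137, -0.198, 2.632]
force: [0.5, 0.6, 0.1]
width: -0.2
gripper_force: 0.0
```

```bash
python3 look.py w2.png
```

```text
3.0 [604.4  20.9  26.3] [-3.137 -0.198  2.632] [0.55 0.65 0.06] -0.20291372445376624
309.70691628693146 317.3506295987713 199.24895181324965
```

View pics/w2.png

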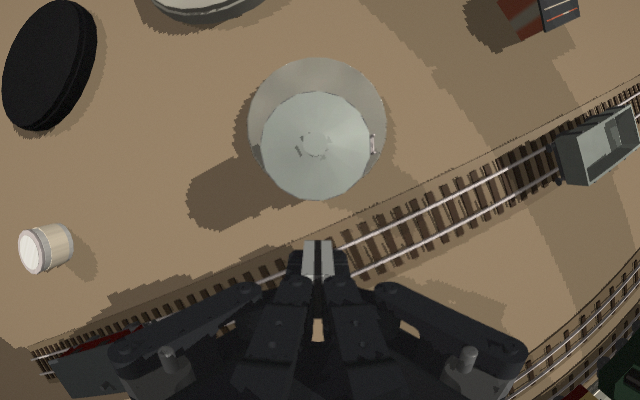

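The tool is lined up: tower 53 mm ahead, lateral error about 0. I expect contact after about 20 mm. I'll drop to foot height, close in and start a slow push.

>>> step_arm:
  commands: [-0.12,0,0.59,0,0,0,0,0.47,0,0.71,0,0,0,0,1.06,0,0.83,0,0,0,0,1.45,0,0.91,0,0,0,0,1.6,0,0.94,0,0,0,0,1.75,0,0.97,0,0,0,0,1.9,0,1,0,0,0,0,2.05,0,1.03,0,0,0,0,2.2,0,1.06,0,0,0,0,2.33,0,1.09,0,0,0,0]

```text
clock: 4.05
eef_pos: [582.0, 32.8, 19.3]
tool_rot: [-3.137, -0.199, 2.632]
force: [1.7, -0.7, 0.8]
width: 0.3
gripper_force: 0.6
```

```bash
python3 look.py w3.png
```

```text
4.05 [582.   32.8  19.3] [-3.137 -0.199  2.632] [ 1.74 -0.72  0.76] 0.34514733491400185
309.70691628693146 317.3506295987713 199.24895181324965
```

View pics/w3.png

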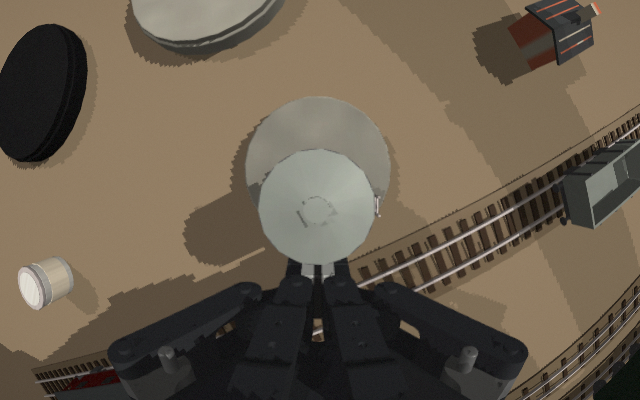

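The fingers touch the foot. The roof spans u 258–377 and v 149–266, and the plinth's rim runs u 245–391 with its top at v 96.

```bash
cat > m3.py <<'E'
from meas import *
import sys
from scipy.ndimage import map_coordinates as mc
# refine edges: args roof cu cv r, plinth cu cv r ; strongest gradient near guess
d=get('wrist'); a=list(map(float,sys.argv[1:7]))
g=cv2.GaussianBlur(d['image'].astype(np.float32),(0,0),.8)
def edges(cu,cv_,r,angs,w):
    o=[]
    for t in np.radians(angs):
        rs=np.arange(r-w,r+w,.2); x=cu+rs*np.cos(t); y=cv_+rs*np.sin(t)
        f=np.stack([cv2.remap(g[...,k],x.astype(np.float32)[None],y.astype(np.float32)[None],1)[0] for k in range(3)])
        k=np.argmax(np.abs(np.gradient(f,axis=1)).sum(0)); o.append((x[k],y[k]))
    return o
R=np.array([onz(d,*e,76,True)[:2] for e in edges(*a[:3],range(-220,41,6),6)])
P=np.array([onz(d,*e,15,True)[:2] for e in edges(*a[3:],range(185,361,6),6)])
t=fit(R); tf=fit(R,18.8); c=fit(P,38.3); print('tower',t.round(1),tf[:2].round(1),'plinth free',fit(P).round(1),'fixed',c[:2].round(1))
print('res',np.median(abs(np.hypot(*(R-tf[:2]).T)-18.8)).round(2),np.median(abs(np.hypot(*(P-c[:2]).T)-38.3)).round(2))
s=ctrl.read_state(); y=s['tool_rot'][2]; X=np.array([np.cos(y),np.sin(y)]); Y=np.array([np.sin(y),-np.cos(y)])
dl=c[:2]-tf[:2]; print('needed tool x,y',(dl@X).round(1),(dl@Y).round(1)); e=tf[:2]-s['eef_pos'][:2]; print('tcp->tower',(e@X).round(1),(e@Y).round(1),s['clock'],s['force'].round(1),s['eef_pos'].round(1))
print('apex uv->',)
E
python3 m3.py 318 208 59 318 168 73
```

```text
tower [553.4  48.1  18.7] [553.4  48.1] plinth free [542.2  54.4  37.6] fixed [543.  54.]
res 0.21 0.33
needed tool x,y 12.1 0.1
tcp->tower 32.0 -0.7 4.15 [ 0.5 -0.4  1.5] [581.8  33.   19.3]
apex uv->
```

Consistent: 12 mm to go and no lateral error. I'll push about 10.5 mm more, slowly.

>>> step_arm:
  commands: [0.1,0,0.02,0,0,0,0,0.2,0,0.04,0,0,0,0,0.3,0,0.06,0,0,0,0,0.4,0,0.08,0,0,0,0,0.5,0,0.1,0,0,0,0,0.6,0,0.12,0,0,0,0,0.7,0,0.14,0,0,0,0,0.8,0,0.16,0,0,0,0,0.92,0,0.19,0,0,0,0,1.03,0,0.21,0,0,0,0]

```text
clock: 5.15
eef_pos: [572.6, 38.1, 19.2]
tool_rot: [-3.137, -0.2, 2.632]
force: [2.3, -0.5, 1.3]
width: 0.2
gripper_force: 0.7
```

>>> step_arm:
  commands: [0,0,0,0,0,0,0,-0.1,0,-0.02,0,0,0,0,-0.3,0,-0.06,0,0,0,0,-0.5,0,-0.1,0,0,0,0,-0.5,0,-0.1,0,0,0,0,-0.5,0,-0.1,0,0,0,0]

```text
clock: 5.75
eef_pos: [576.9, 35.6, 19.1]
tool_rot: [-3.136, -0.2, 2.632]
force: [-0.0, -0.1, -0.6]
width: 0.1
gripper_force: 0.0
```

```bash
python3 look.py w4.png
```

```text
5.75 [576.9  35.6  19.1] [-3.136 -0.2    2.632] [-0.   -0.09 -0.62] 0.10954790933535143
309.70691628693146 317.3506295987713 199.24895181324965
```

View pics/w4.png

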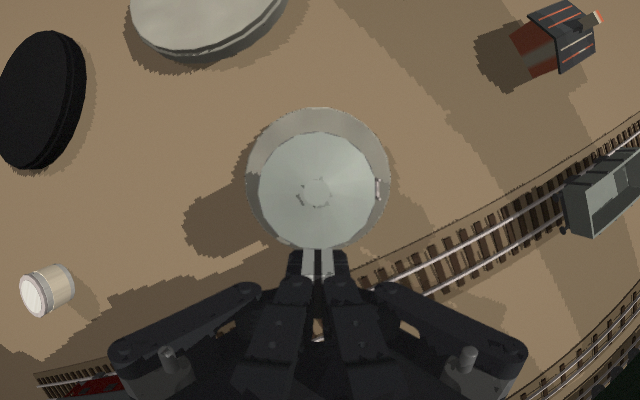

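The tower is upright. The roof spans u 258–378 and v 131–249, and the plinth's top edge is at v 107.

```bash
python3 m3.py 318 190 59 318 179 72
```

```text
tower [544.   53.3  18.7] [544.1  53.3] plinth free [542.3  54.2  37.9] fixed [542.7  54. ]
res 0.19 0.28
needed tool x,y 1.6 -0.1
tcp->tower 37.2 -0.6 5.85 [ 0.  -1.3  0.1] [576.9  35.7  19.1]
apex uv->
```

About 2 mm remain, so I'll give one more light tap of 4.9 mm free travel plus 2 mm push, then retreat clear.

>>> step_arm:
  commands: [0.2,0,0.04,0,0,0,0,0.4,0,0.08,0,0,0,0,0.48,0,0.1,0,0,0,0,0.55,0,0.11,0,0,0,0,0.62,0,0.12,0,0,0,0,0.67,0,0.13,0,0,0,0,0.67,0,0.13,0,0,0,0,0.5,0,0.1,0,0,0,0,0.1,0,0.02,0,0,0,0,-0.3,0,-0.06,0,0,0,0]

```text
clock: 6.85
eef_pos: [579.9, 34.0, 19.2]
tool_rot: [-3.136, -0.2, 2.632]
force: [0.0, 0.5, -0.2]
width: -0.0
gripper_force: 0.0
```

>>> step_arm:
  commands: [-0.4,0,-0.08,0,0,0,0,-0.7,0,-0.14,0,0,0,0,-0.7,0,-0.14,0,0,0,0,-0.7,0,-0.14,0,0,0,0]

```text
clock: 7.25
eef_pos: [585.8, 30.6, 19.1]
tool_rot: [-3.136, -0.2, 2.632]
force: [0.8, 0.2, -0.8]
width: -0.0
gripper_force: 0.0
```

```bash
python3 look.py w5.png
cat > m4.py <<'E'
from h import *
d={n:get(n) for n in('wrist','scene','side')}
# roof blob centroid guesses by tower-on-centre projection, crops at 5x
T=[]
for n,s in(('wrist',2),('scene',7),('side',7)):
    D=d[n]; p=D['world_to_cam']@np.array([542.4,54.2,40,1]); 
    if n=='wrist':
        th=np.arctan2(np.hypot(p[0],p[1]),p[2]); k=D['f']*th/np.hypot(p[0],p[1]); u,v=D['cx']+k*p[0],D['cy']+k*p[1]; w=90
    else: u,v=D['cx']+D['f']*p[0]/p[2],D['cy']+D['f']*p[1]/p[2]; w=28
    u0,v0=int(u)-w,int(v)-w; print(n,u0,v0)
    T.append(cv2.resize(D['image'][v0:v0+2*w,u0:u0+2*w,::-1],(266,266),interpolation=cv2.INTER_CUBIC))
cv2.imwrite('pics/m4.png',np.hstack(T))
E
python3 m4.py
```

```text
7.25 [585.8  30.6  19.1] [-3.136 -0.2    2.632] [ 0.75  0.22 -0.76] -0.03713841471671133
309.70691628693146 317.3506295987713 199.24895181324965
wrist 227 68
scene 294 161
side 287 175
```

View pics/m4.png

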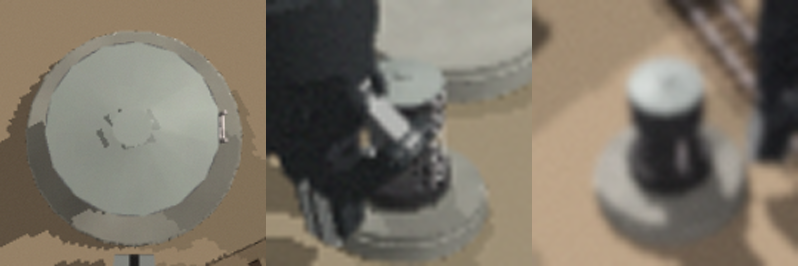

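The tower stands upright and looks concentric with the plinth in the wrist and side views. The roof's centre is at about (318,155) in the wrist picture. Next is a numeric check.

```bash
sed -i 's/range(185,361,6)/range(0,360,6)/' m3.py; python3 m3.py 317.7 155.3 58.5 317.7 161.5 72.5
```

```text
tower [542.8  54.   18.7] [542.9  53.9] plinth free [542.7  54.1  38. ] fixed [542.8  54. ]
res 0.19 0.35
needed tool x,y 0.1 0.0
tcp->tower 48.8 -0.7 7.5 [-0.6  0.   1.1] [585.8  30.8  19.2]
apex uv->
```

Centred to about 0.1 mm. I'll back off and rise clear.

>>> step_arm:
  commands: [-1,0,-0.2,0,0,0,0,-1.96,0,-0.4,0,0,0,0,-1.5,0,-2.6,0,0,0,0,-0.9,0,-5.5,0,0,0,0,-0.4,0,-8,0,0,0,0,0,0,-10.2,0,0,0,0,0,0,-10.2,0,0,0,0,0,0,-10.2,0,0,0,0]

```text
clock: 8.3
eef_pos: [604.7, 20.6, 119.4]
tool_rot: [-3.137, -0.199, 2.632]
force: [0.3, -0.3, -0.4]
width: 0.3
gripper_force: 0.0
```

Run:
```python
from h import *
print(ctrl.read_state()['eef_pos'],ctrl.finish_job())
```

```text
the job is handed in; nothing more can be done
[604.65618776  20.63170921 119.3828469 ] None
```

The water tower now stands upright in the middle of its plinth, about 0.1 mm off centre by the last wrist-camera measurement; I touched nothing else, and the job was handed in at about 8.3 s.

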